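# Find the loose clamp bolt and hold its lock-nut cover open

### The arm

A 6-joint arm with a two-finger parallel gripper is mounted at the origin on the work surface. World frame = base frame: x ahead of the robot, y to its left, z up, the work surface at z = 0. Lengths are in m, angles in rad, forces in N, time in s.
With the tool pointing down it reaches from about 0.225 to 0.875 m from the base axis. Payload 3.4 kg.
Tool frame: the origin (TCP) lies midway between the tips of the shut fingers; the grasp point (between the pads) lies 19 mm behind it (manip.grasp_offset is the distance from the TCP to the grasp point, in m); x points along the fingers, y is the direction in which the jaws open and shut, and the axes are right-handed (so a half turn about x gives the same grasp; the last joint's range is limited). The gripper opens to 85 mm and grips with 20 to 120 N. Pads are 22 mm wide; open, the fingers measure 114 mm over their backs; the gripper's body (76 mm by 85 mm) begins 54 mm behind the grasp point. The pads swing forward as they close: fully open they stand 13 mm farther back than shut.
Start: joints at [-1.235, 0.276, 1.505, -0, 1.361, -0.121], TCP at [0.254, -0.516, 0.231] pointing down, gripper open.
Joint ranges: [-2.89, 2.89], [-0.75, 2.08], [0.22, 2.7], [-1.18, 4.32], [0.11, 2.71], [-2.7, 2.7]. Speed limits (rad/s): [2.57, 2.57, 3.14, 3.14, 3.14, 3.14].

### API

Orientations are given as a unit quaternion [w, x, y, z].
In Python, from rig import manip gives the robot as it stands.
- The arm moves only by the shell command python3 -m creep 'ROWS' [OPENING] [FORCE]. ROWS is a JSON object of lists of equal length, an entry for each row: "delta_pos": the shift along the tool's x, y, z in cm, a list of three; "dr": the turn, a rotation vector about the tool's x, y, z in rad, a list of three. In form: {"delta_pos": [[dx, dy, dz], ...], "dr": [[rx, ry, rz], ...]}. A call has 1 to 10 rows; each row is the pose to reach, as a shift and turn from the pose commanded when the call began, along the tool's axes at that moment; what a row does not reach only later rows make up. A row lasts 1/10 s, in which the tool goes at most 50 mm and 8.59 degrees, less where a joint would pass 70% of its speed; a pose out of reach is approached as far as the arm can. A call with a gripper value outside its range is refused whole. OPENING is the opening, from -1 (shut) to 1 (fully open), set as the call begins (- or left out, the last holds). The fingers move at their own pace and stop on an object; FORCE is the grip in N (left out, the last holds). Time passes only in rows, so rows that repeat a pose let the fingers close. It gives the time, the measured TCP pose, the force and the opening at its end, in the units of the state.
- manip.get_state(): the state, without advancing time (a new reading comes with each control period).
- manip.get_image(name): name is "side" or "top" or "wrist"; returns a dict with "pixels" (384x512x3 uint8, blue, green, red), "depth" (384x512 float32, m along the optical axis (not along the pixel's ray), 0 where there is no reading), "intrinsics" (3x3 intrinsics, pixels), "rvec" (rotation vector, rad) and "tvec" (3), from world to camera coordinates, as OpenCV has them. Camera axes: x right, y down, z forward; pixel columns grow to the right and rows downward; lengths in m; the calibration is good to about 2 mm. A picture is of the moment at which its call begins.
- manip.sign_off(): hands the job in, once; it reports no verdict.
The state is a dict: "clock": time; "qpos": joint angles; "qd": joint speeds; "effort": joint torques, N m; "position": TCP position; "ee_rot": TCP orientation; "contact_force": force on the tool from outside, world axes, zero at the start; "moment": the same for the moment, N m; "width": finger opening in m.
Only numpy, scipy, OpenCV 4.12 (cv2) and the standard library are available. Lean on these libraries where they do the work, as an engineer would, in place of code of your own. Each camera call takes 0.05 s, during which the arm holds its last target. There are 200 camera calls.

### The job

One of the three clamp bolts on the tester's base has worked loose: tap them gently from above, one after another, until you find the one that gives, and push that one down until it stops. Then lift the blue cover belonging to that bolt well open, to about 55 degrees, and finish while still holding it open with the gripper so that its lock nut can be reached (it springs shut if let go). Keep the covers of the tight bolts shut and leave the spool, the copper disc and the case where they are.

Things in the scene. Friction and masses are not known exactly. Their poses are not given: they have to be found in the camera images.
- clamp_base: white clamp base fixed to the bench, 190 x 300 x 50 mm (x, y, z); origin: centre of its underside; x from bolts to cover hinges. On top three upright steel hex bolts (x = -55 mm; y = +100, 0, -100 mm), nearest the robot; 75 mm beyond each, the yellow crossbar of its own blue hinged cover, linked by an orange stripe. Which bolt is loose varies and cannot be seen.
- bolt_left_top (a point): centre of the top face of the left (+y) bolt's hex head, 85 mm above the bench while up; the head is 26 mm across and 16 mm tall on an 11 mm shank. Moves with the bolt.
- bolt_left (a joint): how far the left (+y) bolt has gone down, m: 0 standing up as at the start, 0.010 fully down. A tight bolt stands firm (gives under 1.5 mm at 25 N). The loose one slides straight down against about 2 N of friction to a hard stop at 10 mm and stays where it is left.
- bolt_mid_top (a point): centre of the top face of the middle bolt's hex head, 85 mm above the bench while up; the head is 26 mm across and 16 mm tall on an 11 mm shank. Moves with the bolt.
- bolt_mid (a joint): how far the middle bolt has gone down, m: 0 standing up as at the start, 0.010 fully down. A tight bolt stands firm (gives under 1.5 mm at 25 N). The loose one slides straight down against about 2 N of friction to a hard stop at 10 mm and stays where it is left.
- bolt_right_top (a point): centre of the top face of the right (-y) bolt's hex head, 85 mm above the bench while up; the head is 26 mm across and 16 mm tall on an 11 mm shank. Moves with the bolt.
- bolt_right (a joint): how far the right (-y) bolt has gone down, m: 0 standing up as at the start, 0.010 fully down. A tight bolt stands firm (gives under 1.5 mm at 25 N). The loose one slides straight down against about 2 N of friction to a hard stop at 10 mm and stays where it is left.
- cover_left_grip (a point): centre of the yellow crossbar handle of the left (+y) bolt's cover: bar 14 mm in diameter, 24 mm long, along the base's y, on a stem 8 x 12 mm; shut, its centre is 99 mm above the bench, 25 mm above the cover's flat top. Pinched on its end faces (fingers closing along the base's y) it swivels in the grip as the cover turns. Blue cover: hood 62 mm long (x), 44 mm wide, 80 g.
- cover_left_hinge (a point): middle of the hinge of the left (+y) bolt's cover, 53 mm above the bench; the hinge axis is the base's y axis. The handle's centre lies 55 mm from it towards the bolt and 46 mm up when shut.
- cover_left (a joint): opening angle of the left (+y) bolt's cover, rad: 0 shut, grows as the handle's edge swings up and away from the bolt, stop at 1.2. A light spring (about 2 N at the handle at most) shuts it when let go.
- cover_mid_grip (a point): centre of the yellow crossbar handle of the middle bolt's cover: bar 14 mm in diameter, 24 mm long, along the base's y, on a stem 8 x 12 mm; shut, its centre is 99 mm above the bench, 25 mm above the cover's flat top. Pinched on its end faces (fingers closing along the base's y) it swivels in the grip as the cover turns. Blue cover: hood 62 mm long (x), 44 mm wide, 80 g.
- cover_mid_hinge (a point): middle of the hinge of the middle bolt's cover, 53 mm above the bench; the hinge axis is the base's y axis. The handle's centre lies 55 mm from it towards the bolt and 46 mm up when shut.
- cover_mid (a joint): opening angle of the middle bolt's cover, rad: 0 shut, grows as the handle's edge swings up and away from the bolt, stop at 1.2. A light spring (about 2 N at the handle at most) shuts it when let go.
- cover_right_grip (a point): centre of the yellow crossbar handle of the right (-y) bolt's cover: bar 14 mm in diameter, 24 mm long, along the base's y, on a stem 8 x 12 mm; shut, its centre is 99 mm above the bench, 25 mm above the cover's flat top. Pinched on its end faces (fingers closing along the base's y) it swivels in the grip as the cover turns. Blue cover: hood 62 mm long (x), 44 mm wide, 80 g.
- cover_right_hinge (a point): middle of the hinge of the right (-y) bolt's cover, 53 mm above the bench; the hinge axis is the base's y axis. The handle's centre lies 55 mm from it towards the bolt and 46 mm up when shut.
- cover_right (a joint): opening angle of the right (-y) bolt's cover, rad: 0 shut, grows as the handle's edge swings up and away from the bolt, stop at 1.2. A light spring (about 2 N at the handle at most) shuts it when let go.
- spool: white plastic spool standing beside the base, 48 mm in diameter, 62 mm tall; origin at the centre of its underside. Bystander.
- sample_disc: copper sample disc lying on the bench, 50 mm in diameter, 12 mm thick; origin at the centre of its underside. Bystander.
- case: small black and aluminium instrument case, 90 x 130 x 50 mm; origin at the centre of its underside. Bystander.

How it is judged:
By the outcome, as a careful person would: the job done as asked, in the order asked, and still so for the second after the job is handed in, while the arm keeps its last pose, push and grip.
It also fails if it takes over 48 s, if anything falls off the work surface, if the arm or the gripper's body presses on something with over 40 N, if the wrist force passes 120 N, or if a joint passes its speed limit or range.

## Working session

There is one attempt and no reset: what is moved stays moved. The work goes in short steps, Python scripts to look and compute and a shell command to move; the robot and the scene stay as the last step left them, time stands still between calls to the robot, and variables do not carry over. Pictures are saved under pics/ and viewed, about 8 in all and at most 12, crops included, and the job is handed in when it is done.

```bash
ls; mkdir -p pics; python3 - <<'E'
from rig import manip
import cv2,numpy as np
s=manip.get_state()
print({k:np.round(v,3) for k,v in s.items()})
ims=[manip.get_image(n) for n in("top","side")]
np.savez('a.npz',**{f"{n}_{k}":v for n,i in zip(("top","side"),ims) for k,v in i.items()})
for n,i in zip(("top","side"),ims): cv2.imwrite(f'pics/{n}0.png',i["pixels"])
print(ims[0]["rvec"],ims[0]["tvec"],ims[0]["intrinsics"])
E
```

```text
pics
{'clock': np.float64(0.0), 'qpos': array([-1.235,  0.277,  1.506, -0.   ,  1.361, -0.121]), 'qd': array([ 0.,  0., -0., -0., -0., -0.]), 'effort': array([-0.0000e+00, -4.1677e+01, -2.4581e+01, -0.0000e+00,  1.1000e-02,
        0.0000e+00]), 'position': array([ 0.253, -0.516,  0.23 ]), 'ee_rot': array([-0.159, -0.689, -0.161,  0.689]), 'contact_force': array([ 0.097,  0.027, -0.358]), 'moment': array([0.041, 0.057, 0.035]), 'width': np.float64(0.085)}
[ 2.13049892 -2.07295735  0.23067637] [-0.01396911  0.62310235  1.00017073] [[474.01842123   0.         251.19601955]
 [  0.         474.01842123 195.72343521]
 [  0.           0.           1.        ]]
```

View pics/top0.png

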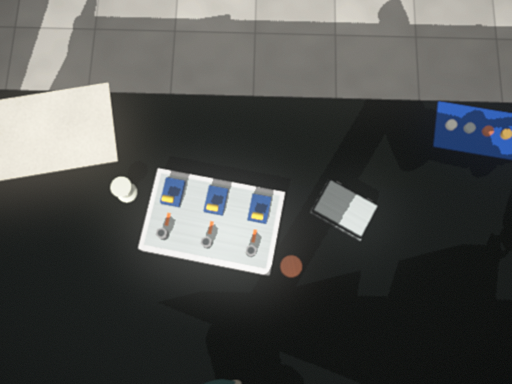

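View pics/side0.png

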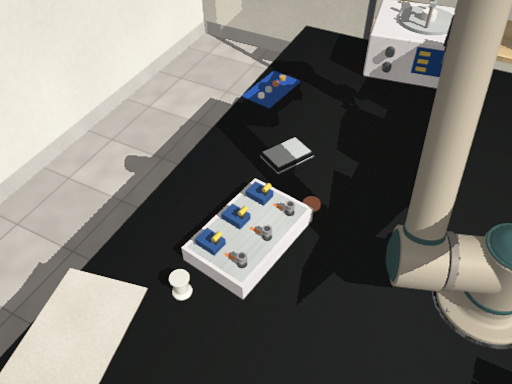

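The top view shows yellow bars near (173,187), (216,198), (261,208). Bolt heads are near (161,232), (208,241), (252,250), the spool at (122,188), the disc at (291,266) and the case at (345,208).

```bash
cat > h.py <<'E'
import numpy as np,cv2
from scipy.spatial.transform import Rotation as R
def ray(im,uv,z):
    Rm=cv2.Rodrigues(np.array(im["rvec"]))[0];t=np.array(im["tvec"]).ravel()
    d=Rm.T@np.linalg.inv(im["intrinsics"])@np.array([uv[0],uv[1],1.]);c=-Rm.T@t
    return c+d*(z-c[2])/d[2]
def blobs(im,lo,hi,amin=8):
    m=cv2.inRange(cv2.cvtColor(im["pixels"],cv2.COLOR_BGR2HSV),lo,hi)
    n,_,st,c=cv2.connectedComponentsWithStats(m)
    return [(c[i],st[i]) for i in range(1,n) if st[i][4]>=amin]
def rot(s): return R.from_quat(np.roll(s["ee_rot"],-1)).as_matrix()
E
python3 - <<'E'
from h import *
D=np.load('a.npz')
for n in("top","side"):
    im={k:D[f"{n}_{k}"] for k in("pixels","intrinsics","rvec","tvec","depth")}
    print(n)
    for c,st in blobs(im,(20,120,100),(35,255,255),15): print(c.round(1),st,ray(im,c,.101).round(4))
    hsv=cv2.cvtColor(im["pixels"],cv2.COLOR_BGR2HSV)
    if n=="top":
        cv2.imwrite('pics/crop.png',cv2.resize(im["pixels"][150:290,100:320],None,fx=3.6,fy=3.6,interpolation=cv2.INTER_CUBIC))
        for uv in((162,232),(208,241),(252,250)):print(ray(im,uv,.085).round(4))
        for uv in((122,185),):print('spool',ray(im,uv,.062).round(3))
        print('disc',ray(im,(291,266),.012).round(3),'case',ray(im,(345,208),.05).round(3))
        # white base contour
        m=cv2.inRange(hsv,(0,0,110),(180,70,255));m[:160]=0;m[:,:135]=0;m[:,290:]=0;m[280:]=0
        c=max(cv2.findContours(m,0,2)[0],key=cv2.contourArea);b=cv2.boxPoints(cv2.minAreaRect(c))
        print([ray(im,p,.05).round(4) for p in b])
E
```

```text
top
[506.1 133.4] [502 130  10   8  65] [ 0.7758 -0.5678  0.101 ]
[167.1 198.5] [162 196  11   6  57] [0.6048 0.1865 0.101 ]
[212.1 207.1] [207 204  11   7  58] [0.5885 0.0872 0.101 ]
[256.9 215.6] [252 213  11   6  54] [ 0.5724 -0.0106  0.101 ]
[0.5332 0.1957 0.085 ]
[0.5162 0.0942 0.085 ]
[ 0.4992 -0.0021  0.085 ]
spool [0.642 0.299 0.062]
disc [ 0.473 -0.093  0.012] case [ 0.605 -0.212  0.05 ]
[array([0.4944, 0.2562, 0.05  ]), array([0.6922, 0.2348, 0.05  ]), array([ 0.6404, -0.0757,  0.05  ]), array([ 0.447 , -0.0424,  0.05  ])]
side
[424.4  53.3] [419  51  11   5  39] [ 0.3678 -0.8553  0.101 ]
[422.5  61.1] [418  59  10   5  38] [ 0.3611 -0.8007  0.101 ]
[420.2  68.7] [415  67  11   5  37] [ 0.3563 -0.7489  0.101 ]
[281.9  78. ] [280  76   5   5  16] [ 0.7507 -0.4878  0.101 ]
[266.3 187.2] [262 183  10   9  51] [ 0.5709 -0.0122  0.101 ]
[242.2 210.8] [238 207  10   9  53] [0.5875 0.0874 0.101 ]
[216.  236.6] [211 232  11  10  61] [0.6039 0.1859 0.101 ]
```

View pics/crop.png

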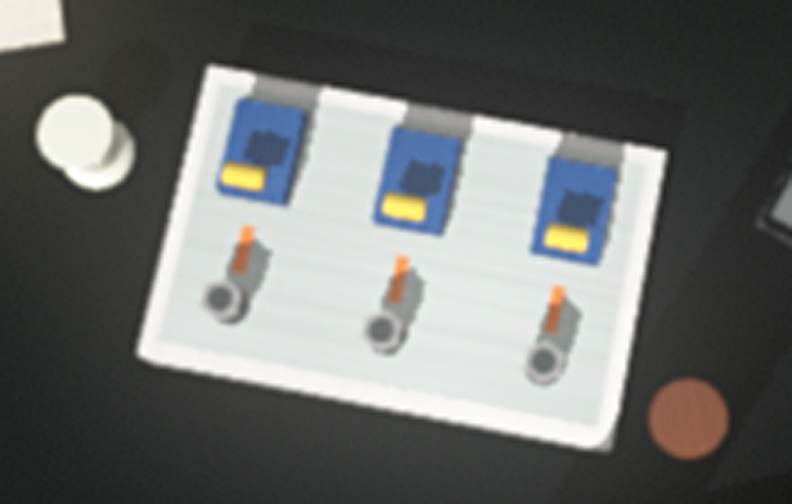

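```bash
cat >> h.py <<'E'
H={'L':np.array([.6043,.1862]),'M':np.array([.588,.0873]),'R':np.array([.5717,-.0114])}
by=(H['L']-H['R'])/np.linalg.norm(H['L']-H['R']); bx=np.array([by[1],-by[0]])
def goal(sign=1):
    x=np.array([0,0,-1.]);y=np.array([*by,0])*sign
    return np.column_stack([x,y,np.cross(x,y)])
def to(s,p,G=None):
    Rm=rot(s);print('d cm',(Rm.T@(np.array(p)-s["position"])*100).round(2))
    if G is not None:print('dr',R.from_matrix(Rm.T@G).as_rotvec().round(4))
E
python3 - <<'E'
from h import *
from rig import manip
s=manip.get_state();print(rot(s).round(3),bx,by)
for sg in(1,-1): to(s,[*(H['R']-.075*bx),.11],goal(sg))
E
```

```text
[[-0.001  0.441 -0.897]
 [ 0.002 -0.897 -0.441]
 [-1.    -0.002 -0.   ]] [ 0.9866625  -0.16277934] [0.16277934 0.9866625 ]
d cm [ 12.12 -35.55 -44.69]
dr [-2.5213e+00 -2.2000e-03  4.0000e-04]
d cm [ 12.12 -35.55 -44.69]
dr [6.203e-01 3.000e-04 1.700e-03]
```

```bash
python3 -m creep '{"delta_pos":[[0.5,-2.5,-3.1],[1.5,-6,-7.5],[2.5,-9.5,-12],[3.5,-13,-16.4],[4.5,-16.5,-20.8],[5.5,-20,-25.2],[6.5,-23.6,-29.7],[7.5,-27.2,-34.2],[8,-30.8,-38.7],[8.5,-33.5,-42]],"dr":[[0.06,0,0],[0.12,0,0],[0.18,0,0],[0.25,0,0],[0.32,0,0],[0.39,0,0],[0.46,0,0],[0.53,0,0],[0.59,0,0],[0.62,0,0]]}' -1 30
python3 - <<'E'
from h import *
from rig import manip
s=manip.get_state();to(s,[*(H['R']-.075*bx),.11],goal(-1))
E
```

```text
clock: 1.1
position: [0.4605, -0.0767, 0.1525]
ee_rot: [0.058, -0.705, 0.058, 0.705]
contact_force: [0.9, -1.1, 0.2]
width: -0.0002
d cm [ 4.24 -8.26 -2.4 ]
dr [-0.0015  0.0003 -0.0002]
```

```bash
python3 -m creep '{"delta_pos":[[0,0,0],[0,0,0],[0,0,0]],"dr":[[0,0,0],[0,0,0],[0,0,0]]}'
python3 - <<'E'
from h import *
from rig import manip
s=manip.get_state();to(s,[*(H['R']-.075*bx),.11],goal(-1));print(s['contact_force'])
im=manip.get_image("wrist");cv2.imwrite('pics/w1.png',im["pixels"])
Rm=cv2.Rodrigues(np.array(im["rvec"]))[0];t=np.array(im["tvec"]).ravel()
for k in H:
    p=[*(H[k]-.075*bx),.085];c=im["intrinsics"]@(Rm@p+t);print(k,p,c[:2]/c[2])
E
```

```text
clock: 1.4
position: [0.4599, -0.0795, 0.1528]
ee_rot: [0.057, -0.705, 0.058, 0.705]
contact_force: [0.2, 0.1, 0.1]
width: 0.0002
d cm [ 4.28 -8.55 -2.43]
dr [ 0.0001  0.0005 -0.0008]
[0.15253994 0.06587897 0.12512204]
L [np.float64(0.5303003125850512), np.float64(0.19840845045408567), 0.085] [-131.27455101  171.16414379]
M [np.float64(0.5140003125850512), np.float64(0.09950845045408567), 0.085] [  5.22595829 171.16329822]
R [np.float64(0.49770031258505115), np.float64(0.0008084504540856723), 0.085] [141.45854675 171.2058185 ]
```

View pics/w1.png

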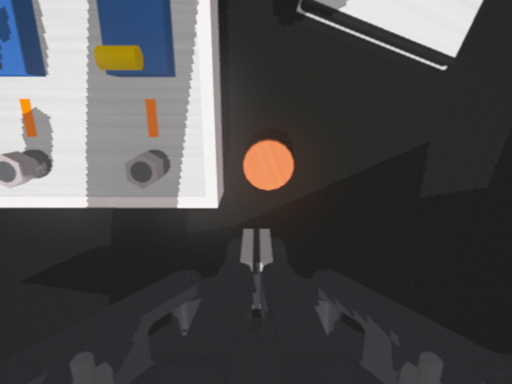

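The wrist view puts the right bolt's head at about (141,171), matching the prediction; the left of the two visible bolts (mid) is near (5,171). Going over the right bolt.

```bash
python3 -m creep '{"delta_pos":[[1,-2.5,-0.8],[2,-6,-1.7],[3.5,-8.55,-2.43],[5.4,-8.55,-2.43],[6.2,-8.55,-2.43],[6.2,-8.55,-2.43]],"dr":[[0,0,0],[0,0,0],[0,0,0],[0,0,0],[0,0,0],[0,0,0]]}'
python3 -m creep '{"delta_pos":[[0.2,0,0],[0.4,0,0],[0.6,0,0],[0.7,0,0],[0.7,0,0]],"dr":[[0,0,0],[0,0,0],[0,0,0],[0,0,0],[0,0,0]]}'
```

```text
clock: 2.05
position: [0.4969, 0.0003, 0.09]
ee_rot: [0.058, -0.704, 0.059, 0.706]
contact_force: [-0.7, -0.2, -0.5]
width: -0.0001
clock: 2.55
position: [0.4985, 0.0012, 0.085]
ee_rot: [-0.057, 0.705, -0.058, -0.704]
contact_force: [-0.2, -1.4, 5.8]
width: 0.0002
```

```bash
python3 -m creep '{"delta_pos":[[0.1,0,0],[0.2,0,0],[0.2,0,0]],"dr":[[0,0,0],[0,0,0],[0,0,0]]}'
```

```text
clock: 2.85
position: [0.4985, 0.0012, 0.0848]
ee_rot: [-0.057, 0.706, -0.058, -0.704]
contact_force: [-5.2, -0.3, 18.5]
width: -0.0001
```

Right bolt is tight (18 N, no give). On to the middle one.

```bash
python3 -m creep '{"delta_pos":[[-1.5,0,0],[-2.5,-2,0],[-2.5,-6,0],[-2.5,-10,0],[-1.8,-10,0],[-0.9,-10,0],[-0.9,-10,0],[-0.9,-10,0]],"dr":[[0,0,0],[0,0,0],[0,0,0],[0,0,0],[0,0,0],[0,0,0],[0,0,0],[0,0,0]]}'
python3 -m creep '{"delta_pos":[[0.2,0,0],[0.4,0,0],[0.6,0,0],[0.8,0,0],[0.8,0,0]],"dr":[[0,0,0],[0,0,0],[0,0,0],[0,0,0],[0,0,0]]}'
```

```text
clock: 3.65
position: [0.5138, 0.0993, 0.0904]
ee_rot: [0.058, -0.704, 0.058, 0.705]
contact_force: [0.1, 0.9, 0.6]
width: 0.0001
clock: 4.15
position: [0.5146, 0.0999, 0.0848]
ee_rot: [-0.057, 0.705, -0.058, -0.704]
contact_force: [-3.7, -0.9, 12.3]
width: -0.0001
```

```bash
python3 -m creep '{"delta_pos":[[-1.5,0,0],[-2.5,-2,0],[-2.5,-6,0],[-2.5,-10,0],[-1.8,-10,0],[-0.8,-10,0],[-0.8,-10,0],[-0.8,-10,0]],"dr":[[0,0,0],[0,0,0],[0,0,0],[0,0,0],[0,0,0],[0,0,0],[0,0,0],[0,0,0]]}'
python3 -m creep '{"delta_pos":[[0.2,0,0],[0.4,0,0],[0.6,0,0],[0.8,0,0],[0.8,0,0]],"dr":[[0,0,0],[0,0,0],[0,0,0],[0,0,0],[0,0,0]]}'
```

```text
clock: 4.95
position: [0.5299, 0.1978, 0.0902]
ee_rot: [0.058, -0.704, 0.058, 0.705]
contact_force: [-0.4, -0.8, 1.2]
width: 0.0003
clock: 5.45
position: [0.5306, 0.1989, 0.0828]
ee_rot: [0.058, -0.705, 0.058, 0.705]
contact_force: [0.1, -0.7, -0.0]
width: 0.0002
```

Left gives (below 85 mm with no force building up). Pushing it down to its stop at 75 mm.

```bash
python3 -m creep '{"delta_pos":[[0.2,0,0],[0.4,0,0],[0.6,0,0],[0.75,0,0],[0.85,0,0],[0.9,0,0],[0.9,0,0]],"dr":[[0,0,0],[0,0,0],[0,0,0],[0,0,0],[0,0,0],[0,0,0],[0,0,0]]}'
```

```text
clock: 6.15
position: [0.5307, 0.199, 0.075]
ee_rot: [-0.058, 0.705, -0.058, -0.705]
contact_force: [-1.4, -0.6, 8.1]
width: -0.0004
```

```bash
python3 -m creep '{"delta_pos":[[0.1,0,0],[0.2,0,0],[0.2,0,0]],"dr":[[0,0,0],[0,0,0],[0,0,0]]}'
python3 -m creep '{"delta_pos":[[-2,0,0],[-5,0,0],[-8,0,0],[-9,0,-1],[-9,0,-3],[-9,0,-5],[-9,0,-5],[-9,0,-5]],"dr":[[0,0,0],[0,0,0],[0,0,0],[0,0,0],[0,0,0],[0,0,0],[0,0,0],[0,0,0]]}' 0.1
python3 - <<'E'
from h import *
from rig import manip
s=manip.get_state();print(s['width'],rot(s).round(3))
im=manip.get_image("wrist");cv2.imwrite('pics/w2.png',im["pixels"])
for c,st in blobs(im,(20,120,80),(35,255,255),100): print(c.round(1),st,ray(im,c,.103).round(4))
Rm=cv2.Rodrigues(np.array(im["rvec"]))[0];t=np.array(im["tvec"]).ravel()
p=[*H['L'],.099];c=im["intrinsics"]@(Rm@p+t);print(c[:2]/c[2])
to(s,[*H['L'],.080],goal(-1))
E
```

```text
clock: 6.45
position: [0.5308, 0.199, 0.0749]
ee_rot: [-0.058, 0.705, -0.058, -0.704]
contact_force: [-5.0, -2.4, 19.3]
width: -0.0002
clock: 7.25
position: [0.5791, 0.1909, 0.1612]
ee_rot: [0.058, -0.704, 0.058, 0.706]
contact_force: [0.1, 0.0, -0.2]
width: 0.047
0.04695093947587261 [[-0.002 -0.163 -0.987]
 [ 0.    -0.987  0.163]
 [-1.     0.     0.002]]
[258.6 171.3] [242 162  34  19 623] [0.605  0.1862 0.103 ]
[398.8 171. ] [378 162  43  20 776] [0.5892 0.0893 0.103 ]
[258.69063863 170.97958866]
d cm [ 8.11  0.06 -2.58]
dr [-0.0001  0.0022 -0.0003]
```

View pics/w2.png

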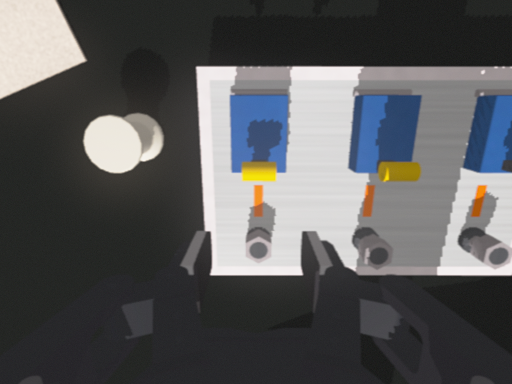

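The handle at (259,171) lies midway between the jaws, exactly as predicted, and the left bolt at (258,245) is down. The spool at (115,142) is clear. Descend and grip.

```bash
python3 -m creep '{"delta_pos":[[0,0.05,-1.3],[1,0.05,-2.58],[3,0.05,-2.58],[5,0.05,-2.58],[7,0.05,-2.58],[8.1,0.05,-2.58],[8.1,0.05,-2.58]],"dr":[[0,0,0],[0,0,0],[0,0,0],[0,0,0],[0,0,0],[0,0,0],[0,0,0]]}'
python3 -m creep '{"delta_pos":[[0,0,0],[0,0,0],[0,0,0],[0,0,0],[0,0,0]],"dr":[[0,0,0],[0,0,0],[0,0,0],[0,0,0],[0,0,0]]}' -1 35
python3 - <<'E'
from h import *
# rows: TCP shift up / along bx for opening a
a=np.radians([5,12,20,28,36,44,50,55]);r=np.hypot(55,46);t0=np.arctan2(46,55)
print(np.c_[-(np.sin(t0+a)*r-46)/10,0*a,-(55-np.cos(t0+a)*r)/10].round(2).tolist())
E
```

```text
clock: 8.0
position: [0.6044, 0.1858, 0.0786]
ee_rot: [0.057, -0.703, 0.058, 0.706]
contact_force: [-0.0, 0.5, -0.4]
width: 0.047
clock: 8.5
position: [0.6059, 0.1849, 0.0818]
ee_rot: [-0.057, 0.705, -0.058, -0.704]
contact_force: [-0.3, -5.2, 0.0]
width: 0.023
[[-0.46, 0.0, -0.42], [-1.04, 0.0, -1.08], [-1.6, 0.0, -1.9], [-2.04, 0.0, -2.8], [-2.35, 0.0, -3.75], [-2.53, 0.0, -4.74], [-2.57, 0.0, -5.49], [-2.54, 0.0, -6.11]]
```

```bash
python3 -m creep '{"delta_pos":[[-0.46,0.05,-0.42],[-1.04,0.05,-1.08],[-1.6,0.05,-1.9],[-2.04,0.05,-2.8],[-2.35,0.05,-3.75],[-2.53,0.05,-4.74],[-2.57,0.05,-5.5],[-2.54,0.05,-6.1],[-2.54,0.05,-6.1],[-2.54,0.05,-6.1]],"dr":[[0,0,0],[0,0,0],[0,0,0],[0,0,0],[0,0,0],[0,0,0],[0,0,0],[0,0,0],[0,0,0],[0,0,0]]}'
python3 - <<'E'
from h import *
from rig import manip
s=manip.get_state();print(s['contact_force'],s['moment'],s['width'])
g=s['position']+rot(s)[:,0]*-manip.grasp_offset
hx=H['L']+.055*bx
d=55-0;u=(hx-g[:2])@bx*1000;v=(g[2]-.053)*1000
print(g,u,v,np.hypot(u,v),np.degrees(np.arctan2(v,u)-np.arctan2(46,55)))
for n in("side","wrist"):
    im=manip.get_image(n);p=im["pixels"]
    if n=="side":p=cv2.resize(p[140:330,130:380],None,fx=3,fy=3,interpolation=cv2.INTER_CUBIC)
    cv2.imwrite(f'pics/{n}3.png',p)
E
```

```text
clock: 9.5
position: [0.665, 0.175, 0.1075]
ee_rot: [0.057, -0.704, 0.058, 0.705]
contact_force: [-4.2, -4.4, 1.6]
width: 0.0234
[-4.22302064 -4.35301857  1.55844991] [-0.71230694  0.83198644  0.02603596] 0.023392213307843926
[0.66506734 0.17500529 0.12624601] -6.779127324904539 73.24601497322803 73.55905978698758 55.37993850830221
```

View pics/side3.png

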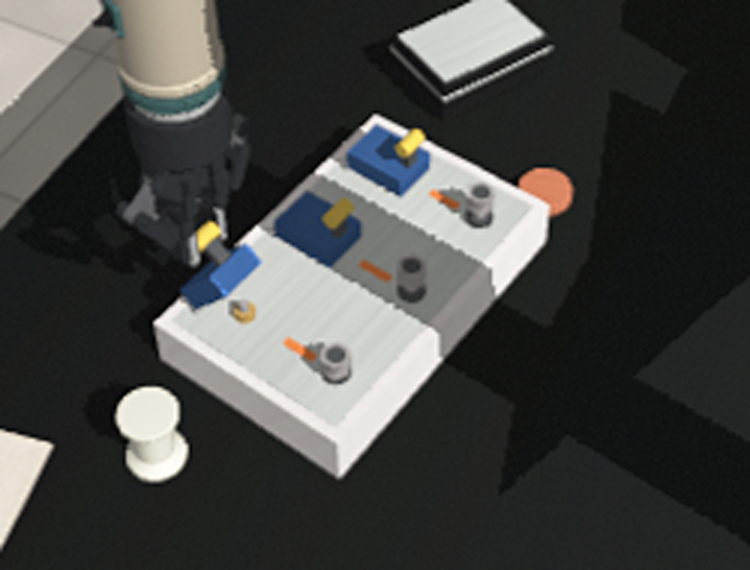

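View pics/wrist3.png

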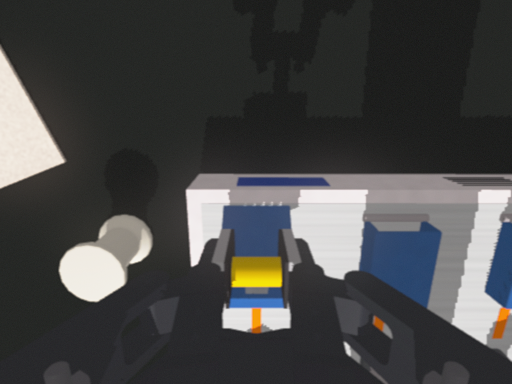

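The side view shows the left cover swung up with its lock nut exposed (about (240,310) in the crop). The other two covers are shut, and the spool, disc and case are in place. The wrist view shows the bar held between the pads at (257,270). A short settle, then I hand in.

```bash
python3 -m creep '{"delta_pos":[[0,0,0],[0,0,0],[0,0,0],[0,0,0]],"dr":[[0,0,0],[0,0,0],[0,0,0],[0,0,0]]}' && python3 -c "
from rig import manip
print(manip.sign_off())"
```

```text
clock: 10.0
position: [0.6649, 0.175, 0.1075]
ee_rot: [0.057, -0.704, 0.058, 0.705]
contact_force: [-4.2, -4.3, 0.9]
width: 0.023
the job is handed in; nothing more can be done
None
```

The left bolt was the loose one. It is now fully down, and I handed the job in at 10.0 s with the gripper still holding its cover open.

- **Tapping:** I tapped right, middle, then left. The right bolt stood firm at 18.5 N and the middle one at 12.3 N, both with the head at about 85 mm. The left one gave with almost no force, and I pushed it to its stop at 75 mm, where it held at 19 N.
- **Cover:** I pinched the left cover's yellow crossbar on its end faces at 35 N and swung it open. The tool pose puts it at about 55.4°. It did not move over the last 0.4 s, with the jaws at 23 mm and about 6 N on the wrist.
- **Last pictures:** The lock nut is exposed, the other two covers are shut, and the spool, disc and case look undisturbed.
- **Small disagreement:** The grasp point works out about 2 mm farther from the hinge than the nominal 71.7 mm, which I take to be the pads standing slightly back from the shut position. I did not measure the cover angle separately from the tool pose. No check failed.

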